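Drive out a snapped stacking pin with its replacement

ROBOT

A 7-joint arm with a two-finger parallel gripper is mounted at the origin on the work surface. World frame = base frame: x ahead of the robot, y to its left, z up, the work surface at z = 0. Lengths are in m, angles in rad, forces in N, time in s.
With the tool pointing down it reaches from about 0.35 to 0.9 m from the base axis. Payload 8.1 kg.
Tool frame: the origin (TCP) lies between the finger pads; the fingertips stand 19 mm ahead of it and the grasp point (between the pads) is the TCP; y points along the fingers, x is the direction in which the jaws open and shut, and the axes are right-handed (so a half turn about y gives the same grasp; the last joint's range is limited). The gripper opens to 92 mm and grips with 3 to 60 N. Pads are 19 mm wide; open, the fingers measure 130 mm over their backs; the gripper's body (75 mm by 190 mm) begins 47 mm behind the grasp point.
Start: joints at [1.068, 0.434, 0.025, 1.573, -0.012, 1.134, -0.075], TCP at [0.243, -0.576, 0.246] pointing down, gripper open.
Joint ranges: [-2.62, 2.62], [-0.44, 2.09], [-1.27, 1.32], [0.08, 2.57], [-1.32, 4.46], [0.12, 2], [-2.74, 2.74]. Speed limits (rad/s): [2.22, 2.22, 3.01, 3.01, 3.14, 3.14, 3.14].

INTERFACE

Orientations are given as a rotation vector (axis times angle).
In Python, from cell import arm gives the robot as it stands.
- The arm moves only by the tool move_arm, never from a script. Its argument "series" is a list of rows, each an object of numbers: "x", "y", "z": the shift along the tool's x, y, z in cm; "rx", "ry", "rz": the turn, a rotation vector about the tool's x, y, z in rad. In form: [{"x": .., "y": .., "z": .., "rx": .., "ry": .., "rz": ..}, ...]. A call has 1 to 12 rows; each row shifts and turns the pose as measured when the row begins, along the tool's axes as they then stand; what a row does not reach is not made up. A row lasts 1/8 s, in which the tool goes at most 62.5 mm and 10.7 degrees, less where a joint would pass 70% of its speed; a pose out of reach is approached as far as the arm can. A call is refused whole if a number of a shift passes 6.25 or a number of a turn 0.188, either way. A call with a gripper value outside its range is refused whole. "jaw" is the finger opening in cm, from 0 to 9.18, set as the call begins (left out, the last holds). The fingers move at their own pace and stop on an object; "newtons" is the grip in N (left out, the last holds). Time passes only in rows, so rows that do not move let the fingers close. It gives the time, the measured TCP pose, the force and the opening at its end, in the units of the state.
- arm.observe(): the state, without advancing time (a new reading comes with each control period).
- arm.get_image(name): name is "side" or "top"; returns the picture (480x640x3 uint8, blue, green, red); there is no depth.
- arm.camera_params(name): a dict with "K" (3x3 intrinsics, pixels), "R" (3x3) and "t" (3): a world point X has camera coordinates R X + t. Camera axes: x right, y down, z forward; pixel columns grow to the right and rows downward; lengths in m; the calibration is good to about 2 mm. A picture is of the moment at which its call begins. camera_params takes no time and is no camera call.
- arm.sign_off(): hands the job in, once; it reports no verdict.
The state is a dict: "clock": time; "joints": joint angles; "dq": joint speeds; "joint_efforts": joint torques, N m; "position": TCP position; "ee_rot": TCP orientation; "force": force on the tool from outside, world axes, zero at the start; "ft_torque": the same for the moment, N m; "width": opening from 0.0 (shut) to 1.0 (fully open).
Only numpy, scipy, OpenCV 4.12 (cv2) and the standard library are available. Lean on these libraries where they do the work, as an engineer would, in place of code of your own. Each camera call takes 0.05 s, during which the arm holds its last target.

TASK

At one corner of the upper plywood tier the old wooden stacking pin has snapped off and its stub is stuck in the aluminium sleeve. Take the new steel stacking pin (the one with the tall upper end) out of the spares block, feel its lower end into the blocked sleeve and push it steadily down so that the stub is driven out below onto the lower tier, then press the pin fully home until its collar sits flat on the sleeve, and let go. Feel your way in and do not ram it, and leave the blanking plug, the record weight, the spirit level and the cup where they are.

Things in the scene. Friction and masses are not known exactly. Their poses are not given: they have to be found in the camera images.
- tiers: Two stacked tiers of birch plywood, fixed. Origin: on the sideboard under the middle; z up. Lower board 280 (x) by 420 (y) mm, top 60 mm up, lip 10 mm high; upper board 200 by 300 mm, top 165 mm up. Upper board: four aluminium levelling sleeves at (+-50, +-100) mm; three hold a steel pin like the new one (53 mm above its sleeve), the one at (-50, -100) holds the stub.
- bore (a point): On the upright axis of the blocked sleeve, 168 mm above the sideboard; axes as tiers. That is the mouth's height only if the sleeve is screwed right down. It is a threaded levelling sleeve, left screwed up by 0 to 18 mm: its flat top, on which the pin's collar must bear, lies 168 to 186 mm above the sideboard. The height is not measured; find it by feel. It does not turn or yield.
- outlet (a point): On the same axis, 118 mm above the sideboard: the sleeve's open lower end if screwed right down (it rises with the sleeve). Sleeve 50 mm long, 24 mm across; hexagonal flange, 34 mm, a nylon washer on top (gives under 1 mm); round bore 16 mm right through, square edge, no lead-in. It is held in soft plywood: a press of over 40 N with the pin on sleeve or stub strips it; 20 to 25 N is plenty.
- springs (a point): On the same axis, 134.5 mm above the sideboard: middle of three leaf springs in the bore, 30 to 37 mm below the mouth (they rise with the sleeve). They grip the stub, then the new pin's shank: either slides only under a steady push of about 7 to 14 N (while moving), all the way home, and stays where left; the pin does not drop in by itself. Home shows as a sharp rise above this drag; come to it slowly.
- stub: Stub of the old beech pin, 15 mm across, 32 mm long, stuck upright in the sleeve, its top about 159 mm above the sideboard. Origin: its middle; z along it. The springs let go of it when its top is about 37 mm below the mouth; it then drops 40 to 60 mm onto the lower board.
- pin: New stacking pin, stainless steel, about 150 g, upright in one of the two holes of the spares block. Origin: centre of its lower end; z up along it. Plain shank 14 mm across, 56 mm long, flat end; then a collar 25 mm across, 8 mm thick (56 to 64 mm up); then the upper spigot 14 mm across (64 to 109 mm up), by which it is gripped.
- collar: The new pin's collar, one piece with it, 25 mm across, 8 mm thick. Origin: centre of its underside, 56 mm above the pin's lower end.
- rack: Spares block of plywood, 60 (x) by 110 (y) by 62 mm high, fixed on the sideboard; origin under its middle. Two through holes of 17 mm at (0, +-28) mm; the pin and the plug hang in them by their collars, the lower end of the pin 6 mm above the sideboard. Which is in which hole varies.
- plug: Blanking plug in the other hole of the block: steel, same collar diameter but only a low domed head, 9.5 mm above the collar (its top 75 mm above the sideboard, against 115 mm for the pin). Origin on its axis, 6 mm above the sideboard. To be left in its hole.
- weight: Stainless record weight, 72 mm across, 40 mm high, on the upper tier; origin under its middle.
- level: Small aluminium spirit level, 110 mm long (its y), 18 mm wide, 35 mm high, on the upper tier; origin under its middle.
- cup: White espresso cup, 62 mm across the rim, 58 mm high, with a handle, on the sideboard; origin under its middle.
Not all that is in view belongs to the job. There is more than one size of the rack; the job needs the smallest. What is shaped like the pin but turquoise is not meant.

How it is judged:
On the way, in this order (a step that is already met when the one before it is completed fails the run):
1. the new pin is drawn clear of the spares block (z of pin in the frame of rack above 0.064 m), for 0.1 s.
2. the stub is out of the sleeve below, with the new pin well inside the sleeve (z of stub in the frame of bore below -0.066 m and z of pin in the frame of bore below -0.025 m and horizontal distance between pin and bore below 0.005 m), for 0.1 s.
At the end, for the whole second after the job is handed in: The new pin stands upright (within 3 degrees) in the formerly blocked sleeve with its collar bearing on the top of the sleeve (touching it), released; the stub lies at rest on the lower tier (z of collar in the frame of bore between -0.002 and 0.02 m and contact force between collar and tiers above 0.1 N and horizontal distance between collar and bore below 0.005 m and angle between pin's own z axis and vertical below 0.05 rad and z of stub in the frame of tiers between 0.055 and 0.1 m and x of stub in the frame of tiers between -0.14 and 0.14 m and y of stub in the frame of tiers between -0.21 and 0.21 m and linear speed of stub below 0.02 m/s and linear speed of pin below 0.01 m/s).
It fails at once if the pin was pressed with more than 40 N on the sleeve, the tiers or the stub (contact force between pin and tiers above 40 N or contact force between pin and stub above 40 N).
It fails at once if the blanking plug was lifted or shifted (distance of plug from where it was at the start of the episode above 0.012 m).
It fails at once if the record weight was shifted (distance of weight from where it was at the start of the episode above 0.015 m).
It fails at once if the spirit level was shifted or knocked over (distance of level from where it was at the start of the episode above 0.015 m or angle between level's own z axis and vertical above 0.4 rad).
It fails at once if the cup was shifted or knocked over (distance of cup from where it was at the start of the episode above 0.02 m or angle between cup's own z axis and vertical above 0.4 rad).
It also fails if it takes over 58 s, if anything falls off the work surface, if the arm or the gripper's body presses on something with over 40 N, if the wrist force passes 120 N, or if a joint passes its speed limit or range.

## Working session

There is one attempt and no reset: what is moved stays moved. The work goes in short steps, Python scripts to look and compute and a tool call to move; the robot and the scene stay as the last step left them, time stands still between calls to the robot, and variables do not carry over. Pictures are saved under pics/ and viewed, and the job is handed in when it is done.

Besides the shell and the picture viewer there is one more tool, called after "Request:" as name([rows], argument=value, ...), one row to a line, values as JSON. move_arm: Moves the arm, as the interface text tells. Its arguments: {"type":"object","properties":{"series":{"type":"array","items":{"type":"object","properties":{"x":{"type":"number"},"y":{"type":"number"},"z":{"type":"number"},"rx":{"type":"number"},"ry":{"type":"number"},"rz":{"type":"number"}}}},"jaw":{"type":"number"},"newtons":{"type":"number"}},"required":["series"]}

```bash
ls; mkdir -p pics
python3 - <<'E'
from cell import arm
import cv2
for n in("side","top"):
    cv2.imwrite(f"pics/{n}0.png",arm.get_image(n)); print(n,arm.camera_params(n))
s=arm.observe(); print(s)
E
```

```text
pics
side {'K': array([[596.36487855,   0.        , 322.1744812 ],
       [  0.        , 596.36487855, 244.92100687],
       [  0.        ,   0.        ,   1.        ]]), 'R': array([[-0.72037442, -0.69347477, -0.01238664],
       [-0.49396157,  0.52549528, -0.69271688],
       [ 0.4868908 , -0.492897  , -0.72110325]]), 't': array([0.27983324, 0.42797072, 0.91548227])}
top {'K': array([[614.10506067,   0.        , 303.09173548],
       [  0.        , 614.10506067, 234.9076838 ],
       [  0.        ,   0.        ,   1.        ]]), 'R': array([[-0.02743783, -0.99947306, -0.01734252],
       [-0.98940057,  0.02962798, -0.14215732],
       [ 0.14259624,  0.01325821, -0.98969214]]), 't': array([-0.13552457,  0.56348235,  1.27009112])}
{'clock': 0.1, 'joints': array([ 1.0683805 ,  0.43516161,  0.02496941,  1.57399223, -0.01160027,
        1.13398675, -0.07508327]), 'dq': array([ 0.0001333 , -0.00160722,  0.00066669, -0.00397124,  0.00024362,
        0.00062181, -0.00083152]), 'joint_efforts': array([ 3.34558077e-03, -6.69126105e+01,  9.87843834e-01, -3.15144324e+01,
       -6.06135651e-02,  3.74386681e-02,  1.52936752e-05]), 'position': array([ 0.24307267, -0.57533781,  0.24502358]), 'ee_rot': array([-1.37152694,  0.9108107 , -0.90877872]), 'force': array([ 0.60557648, -0.03826615, -0.09130814]), 'ft_torque': array([-0.02729593, -0.03221031, -0.02050503]), 'width': 1.0001659791245294}
```

View pics/side0.png

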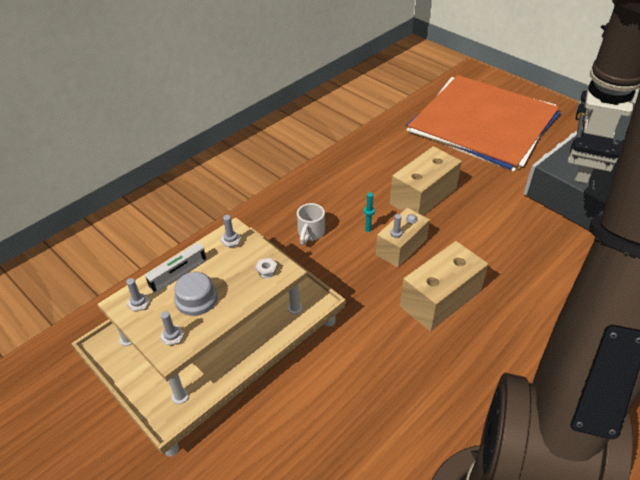

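View pics/top0.png

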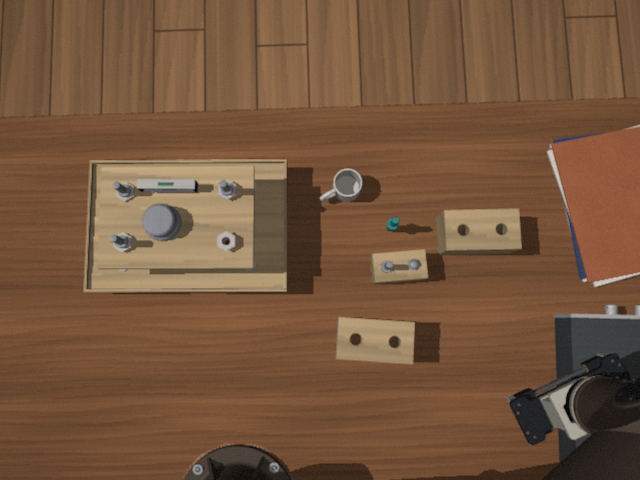

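The new pin could be confused with these (side px):
- the turquoise pin (369,210)
- the plug's dome (412,218)
- the three installed pins (228,230), (135,293) and (170,327)
- the two larger blocks (426,180) and (445,285)

I choose the grey tall pin at (397,225) in the small block, which is top px (388,266). I'll check that in close crops.

Run:
```python
import cv2,numpy as np
s=cv2.imread("pics/side0.png");t=cv2.imread("pics/top0.png")
c=lambda im,x,y,w,h:cv2.resize(im[y:y+h,x:x+w],(400,300),interpolation=cv2.INTER_CUBIC)
cv2.imwrite("pics/crop0.png",np.vstack([np.hstack([c(s,360,185,80,60+20-20),c(t,360,235,80,60)]),np.hstack([c(s,227,237,80,60),c(t,187,212,80,60)])]))
```

```text
(no output)
```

View pics/crop0.png

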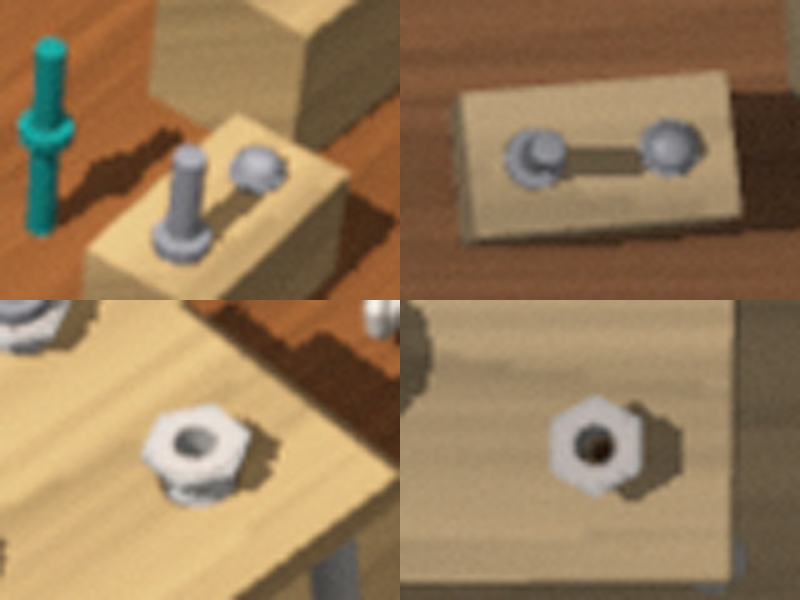

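```bash
cat > h.py <<'E'
import numpy as np,cv2
from scipy.spatial.transform import Rotation as Ro
from scipy.optimize import least_squares
from cell import arm
C={n:arm.camera_params(n) for n in("side","top")}
def proj(n,X):
    p=C[n];c=np.asarray(X)@p["R"].T+p["t"];u=c@p["K"].T;return u[...,:2]/u[...,2:]
def onz(n,uv,z):
    p=C[n];d=p["R"].T@np.linalg.inv(p["K"])@np.array([*uv,1.]);o=-p["R"].T@p["t"];return o+d*(z-o[2])/d[2]
def tri(a,b):
    r=least_squares(lambda X:np.r_[proj("side",X)-a,proj("top",X)-b],[.6,0,.1]);return r.x,r.fun
E
python3 - <<'E'
from h import *
np.set_printoptions(precision=4,suppress=True)
print("bore tri",tri([266,265.4],[226,241]))
print("pin tri",tri([398,216.4],[389.4,264.6]))
for n,uv,z in(("top",(226,241),.178),("side",(266,265.4),.178),("top",(389.4,264.6),.115),("side",(398,216.4),.115)):print(n,onz(n,uv,z))
# corners upper board
print(onz("top",(253.6,268.4),.165))
s=arm.observe();print(Ro.from_rotvec(s["ee_rot"]).as_matrix())
# installed pin tops at tiers (edges)
E
python3 - <<'E'
import cv2,numpy as np
s=cv2.imread("pics/side0.png");t=cv2.imread("pics/top0.png")
c=lambda im,x,y,w,h:cv2.resize(im[y:y+h,x:x+w],(w*4,h*4),interpolation=cv2.INTER_CUBIC)
cv2.imwrite("pics/crop1.png",c(t,85,150,200,145))
E
```

```text
bore tri (array([ 0.5307, -0.0076,  0.182 ]), array([-0.4942, -0.0844,  0.359 ,  0.4072]))
pin tri (array([ 0.4828, -0.3235,  0.1131]), array([-0.6208, -0.0692,  0.3589,  0.4853]))
top [ 0.532  -0.0064  0.178 ]
side [ 0.5328 -0.0103  0.178 ]
top [ 0.4837 -0.3226  0.115 ]
side [ 0.4807 -0.3225  0.115 ]
[ 0.4794 -0.0569  0.165 ]
[[ 0.3892 -0.0007  0.9212]
 [-0.9212  0.0012  0.3892]
 [-0.0014 -1.     -0.0001]]
```

View pics/crop1.png

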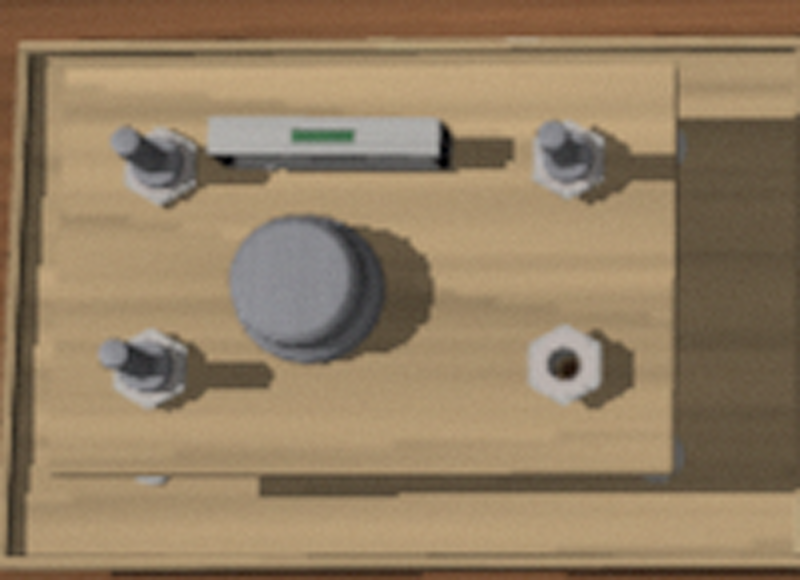

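The crops confirm it: the grey tall pin is in the left hole of the smallest block and the dome is the plug. The blocked sleeve is at top px (226,241), at about (0.5315, -0.008), with its mouth near z 0.18. The pin is at about (0.4825, -0.323). Next I plan the approach.

```bash
cat >> h.py <<'E'
def plan(tp,yaw,N,lag=1.0):
    """rows to go to world tp with tool y down and tool x at yaw (world)"""
    s=arm.observe();R=Ro.from_rotvec(s["ee_rot"]);p=np.array(s["position"])
    Rt=Ro.from_matrix(np.array([[np.cos(yaw),0,-np.sin(yaw)],[np.sin(yaw),0,np.cos(yaw)],[0,-1,0]]))
    if np.linalg.det(Rt.as_matrix())<0 : print("bad")
    w=(Rt*R.inv()).as_rotvec()/N;d=(np.array(tp)-p)/N
    for i in range(N):
        print(np.round(R.inv().apply(d)*100,2),np.round(R.inv().apply(w),3)); R=Ro.from_rotvec(w)*R
def st():
    s=arm.observe();M=Ro.from_rotvec(s["ee_rot"]).as_matrix()
    print(round(s["clock"],2),"p",np.round(s["position"],4),"x",np.round(M[:,0],3),"y",np.round(M[:,1],3),"F",np.round(s["force"],2),"T",np.round(s["ft_torque"],3),"w",round(s["width"],3))
E
python3 - <<'E'
from h import *
M=np.array([[1,0,0],[0,0,1],[0,-1,0.]]);print(np.linalg.det(M))
plan([.4825,-.323,.2],0.05,9)
E
```

```text
1.0
[-1.55  0.5   3.54] [-0.    -0.136 -0.   ]
[-1.05  0.5   3.72] [-0.    -0.136 -0.   ]
[-0.54  0.5   3.83] [-0.    -0.136 -0.   ]
[-0.02  0.5   3.86] [-0.    -0.136 -0.   ]
[0.5  0.5  3.83] [-0.    -0.136 -0.   ]
[1.02 0.5  3.73] [-0.    -0.136 -0.   ]
[1.51 0.5  3.56] [-0.    -0.136 -0.   ]
[1.98 0.5  3.32] [-0.    -0.136 -0.   ]
[2.41 0.5  3.02] [-0.    -0.136 -0.   ]
```

Request:
move_arm([
  {"x":-1.5,"y":0.5,"z":3.5,"ry":-0.136},
  {"x":-1.05,"y":0.5,"z":3.7,"ry":-0.136},
  {"x":-0.55,"y":0.5,"z":3.8,"ry":-0.136},
  {"y":0.5,"z":3.9,"ry":-0.136},
  {"x":0.5,"y":0.5,"z":3.8,"ry":-0.136},
  {"x":1.0,"y":0.5,"z":3.7,"ry":-0.136},
  {"x":1.5,"y":0.5,"z":3.6,"ry":-0.136},
  {"x":2.0,"y":0.5,"z":3.3,"ry":-0.136},
  {"x":2.4,"y":0.5,"z":3.0,"ry":-0.136},
  {},
], jaw=5, newtons=30)

```text
invalid input
```

Run:
```python
from h import *
st(); plan([.4825,-.323,.14],0.05,3)
for n in C: cv2.imwrite(f"pics/{n}1.png",arm.get_image(n))
s=cv2.imread("pics/side1.png");t=cv2.imread("pics/top1.png")
cv2.imwrite("pics/m1.png",np.hstack([cv2.resize(s[110:290,300:480],(400,400)),cv2.resize(t[180:340,310:470],(400,400))]))
```

```text
0.1 p [ 0.2431 -0.5753  0.245 ] x [ 0.389 -0.921 -0.001] y [-0.001  0.001 -1.   ] F [ 0.61 -0.04 -0.09] T [-0.027 -0.032 -0.021] w 1.0
[-4.64  3.51 10.63] [-0.    -0.407 -0.   ]
[-0.05  3.5  11.59] [-0.    -0.407 -0.   ]
[ 4.54  3.5  10.67] [-0.    -0.407 -0.   ]
```

View pics/m1.png

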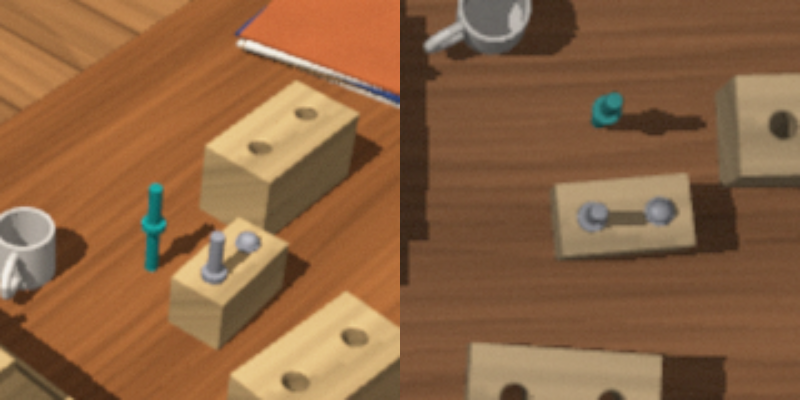

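The move was refused as "invalid input", so nothing moved. Some rows left keys out, so I'll give all six in every row.

Request:
move_arm([
  {"x":-1.5,"y":0.5,"z":3.5,"rx":0,"ry":-0.136,"rz":0},
  {"x":-1.05,"y":0.5,"z":3.7,"rx":0,"ry":-0.136,"rz":0},
  {"x":-0.55,"y":0.5,"z":3.8,"rx":0,"ry":-0.136,"rz":0},
  {"x":0,"y":0.5,"z":3.9,"rx":0,"ry":-0.136,"rz":0},
  {"x":0.5,"y":0.5,"z":3.8,"rx":0,"ry":-0.136,"rz":0},
  {"x":1.0,"y":0.5,"z":3.7,"rx":0,"ry":-0.136,"rz":0},
  {"x":1.5,"y":0.5,"z":3.6,"rx":0,"ry":-0.136,"rz":0},
  {"x":2.0,"y":0.5,"z":3.3,"rx":0,"ry":-0.136,"rz":0},
  {"x":2.4,"y":0.5,"z":3.0,"rx":0,"ry":-0.136,"rz":0},
  {"x":0,"y":0,"z":0,"rx":0,"ry":0,"rz":0},
], jaw=5, newtons=30)

```text
clock: 1.45
position: [0.4833, -0.3125, 0.197]
ee_rot: [-1.568, -0.07, 0.073]
force: [-0.1, 0.1, -0.4]
width: 0.546
```

Run:
```python
from h import *
st(); plan([.4825,-.323,.14],0.05,3)
for n in C: cv2.imwrite(f"pics/{n}2.png",arm.get_image(n))
s=cv2.imread("pics/side2.png");t=cv2.imread("pics/top2.png")
cv2.imwrite("pics/m2.png",np.hstack([cv2.resize(s[110:290,300:480],(400,400)),cv2.resize(t[180:340,310:470],(400,400))]))
```

```text
1.45 p [ 0.4833 -0.3125  0.197 ] x [ 0.996  0.091 -0.002] y [-0.002  0.002 -1.   ] F [-0.15  0.12 -0.42] T [-0.007 -0.094 -0.007] w 0.546
[-0.05  1.9  -0.35] [-0.001  0.014 -0.001]
[-0.05  1.9  -0.35] [-0.001  0.014 -0.001]
[-0.05  1.9  -0.35] [-0.001  0.014 -0.001]
```

View pics/m2.png

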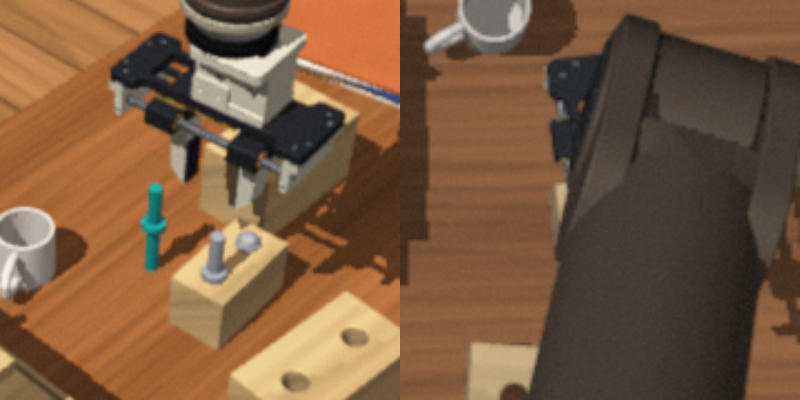

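The gripper is above the pin and about 10 mm off in y. The top view is now blocked by the arm, so the side view is the working one. Next: lower and correct.

Request:
move_arm([
  {"x":0,"y":0,"z":-1.05,"rx":0,"ry":0,"rz":0},
  {"x":-0.05,"y":1.9,"z":0,"rx":0,"ry":0,"rz":0},
  {"x":0,"y":1.9,"z":0,"rx":0,"ry":0,"rz":0},
  {"x":0,"y":1.7,"z":0,"rx":0,"ry":0,"rz":0},
  {"x":0,"y":0,"z":0,"rx":0,"ry":0,"rz":0},
])

```text
clock: 2.17
position: [0.4777, -0.3357, 0.1412]
ee_rot: [-1.575, -0.052, 0.059]
force: [-0.4, 0.1, 0.2]
width: 0.543
```

Run:
```python
from h import *
st(); plan([.4825,-.323,.097],0.09,3)
cv2.imwrite("pics/side3.png",arm.get_image("side"))
s=cv2.imread("pics/side3.png")
cv2.imwrite("pics/m3.png",cv2.resize(s[150:270,330:490],(800,600)))
```

```text
2.17 p [ 0.4777 -0.3357  0.1412] x [ 0.997  0.071 -0.004] y [-0.004 -0.005 -1.   ] F [-0.39  0.05  0.19] T [-0.006 -0.101  0.007] w 0.543
[0.2  1.47 0.42] [ 0.001 -0.006 -0.002]
[0.2  1.47 0.41] [ 0.001 -0.006 -0.002]
[0.2  1.47 0.41] [ 0.001 -0.006 -0.002]
```

View pics/m3.png

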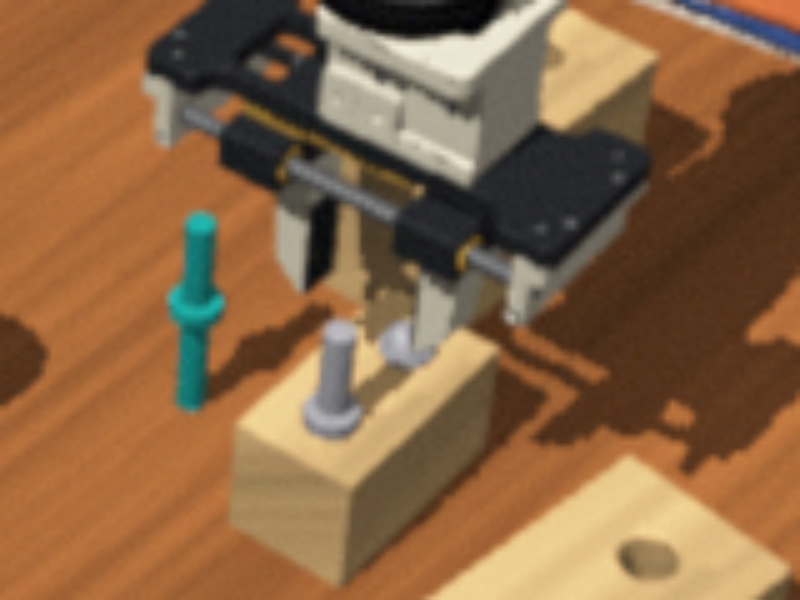

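The lateral move overshot: the gripper is at y -0.336 where I wanted -0.323. I'll correct it and let it settle before descending.

Request:
move_arm([
  {"x":0.55,"y":0,"z":1.25,"rx":0,"ry":0,"rz":0},
  {"x":0,"y":0,"z":0,"rx":0,"ry":0,"rz":0},
  {"x":0,"y":0,"z":0,"rx":0,"ry":0,"rz":0},
])

```text
clock: 2.6
position: [0.4844, -0.3222, 0.1438]
ee_rot: [-1.577, -0.055, 0.056]
force: [-0.2, -0.3, -0.0]
width: 0.543
```

Run:
```python
from h import *
st(); plan([.4825,-.323,.097],0.07,3)
```

```text
2.6 p [ 0.4844 -0.3222  0.1438] x [ 0.997  0.071 -0.001] y [-0.    -0.007 -1.   ] F [-0.15 -0.25 -0.01] T [-0.048 -0.106  0.07 ] w 0.543
[-0.06  1.56 -0.01] [ 0.002  0.    -0.   ]
[-0.06  1.56 -0.01] [ 0.002  0.    -0.   ]
[-0.06  1.56 -0.02] [ 0.002  0.    -0.   ]
```

Request:
move_arm([
  {"x":-0.15,"y":1.5,"z":-0.05,"rx":0.007,"ry":0,"rz":0},
  {"x":0,"y":1.5,"z":0,"rx":0,"ry":0,"rz":0},
  {"x":0,"y":1.3,"z":0,"rx":0,"ry":0,"rz":0},
  {"x":0,"y":0,"z":0,"rx":0,"ry":0,"rz":0},
  {"x":0,"y":0,"z":0,"rx":0,"ry":0,"rz":0},
])

```text
clock: 3.22
position: [0.4821, -0.3231, 0.0968]
ee_rot: [-1.569, -0.054, 0.057]
force: [-0.1, -1.2, 0.5]
width: 0.544
```

Run:
```python
from h import *
st(); plan([.4825,-.323,.097],0.07,1)
cv2.imwrite("pics/side4.png",arm.get_image("side"))
s=cv2.imread("pics/side4.png")
cv2.imwrite("pics/m4.png",cv2.resize(s[170:260,340:460],(800,600)))
```

```text
3.23 p [ 0.4821 -0.3231  0.0968] x [ 0.997  0.071 -0.002] y [-0.002  0.001 -1.   ] F [-0.14 -1.21  0.48] T [-0.018 -0.106  0.003] w 0.544
[ 0.04 -0.02  0.  ] [-0.002  0.001 -0.002]
```

View pics/m4.png

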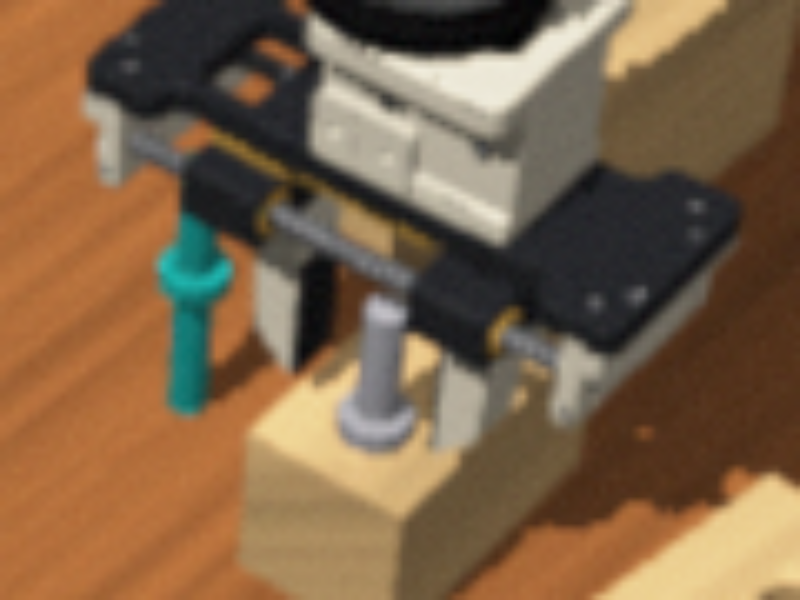

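Run:
```python
from h import *
print(proj("side",[[.4821,-.3231,.115],[.4821,-.3231,.0968-.019]]))
M=Ro.from_rotvec(arm.observe()["ee_rot"]).as_matrix();p=np.array([.4821,-.3231,.0778])
for sx in(-.025,.025):
  for sz in(-.0095,.0095): print(sx,sz,(proj("side",p+M[:,0]*sx+M[:,2]*sz)-[340,170])*6.667)
```

```text
[[397.62465126 215.93366115]
 [396.22908139 228.81526165]]
-0.025 -0.0095 [457.96509499 410.85983411]
-0.025 0.0095 [423.49976051 444.22423129]
0.025 -0.0095 [327.50871209 341.35789213]
0.025 0.0095 [292.62523906 373.57045358]
```

The projected tool axis lands on the pin within 1 px and the pin stands between the pads. Closing with a firm grip.

Request:
move_arm([
  {"x":0,"y":0,"z":0,"rx":0,"ry":0,"rz":0},
  {"x":0,"y":0,"z":0,"rx":0,"ry":0,"rz":0},
  {"x":0,"y":0,"z":0,"rx":0,"ry":0,"rz":0},
  {"x":0,"y":0,"z":0,"rx":0,"ry":0,"rz":0},
  {"x":0,"y":0,"z":0,"rx":0,"ry":0,"rz":0},
], jaw=0, newtons=55)

```text
clock: 3.9
position: [0.4827, -0.3234, 0.0981]
ee_rot: [-1.57, -0.055, 0.056]
force: [-0.6, 0.2, -0.9]
width: 0.147
```

Run:
```python
from h import *
st()
```

```text
3.9 p [ 0.4827 -0.3234  0.0981] x [ 0.997  0.071 -0.001] y [-0.001  0.    -1.   ] F [-0.56  0.2  -0.88] T [-0.019 -0.101  0.009] w 0.147
```

Request:
move_arm([
  {"x":0,"y":-2,"z":0,"rx":0,"ry":0,"rz":0},
  {"x":0,"y":-3,"z":0,"rx":0,"ry":0,"rz":0},
  {"x":0,"y":-4,"z":0,"rx":0,"ry":0,"rz":0},
  {"x":0,"y":-4,"z":0,"rx":0,"ry":0,"rz":0},
  {"x":0,"y":-4,"z":0,"rx":0,"ry":0,"rz":0},
  {"x":0,"y":-3,"z":0,"rx":0,"ry":0,"rz":0},
  {"x":0,"y":-1,"z":0,"rx":0,"ry":0,"rz":0},
  {"x":0,"y":0,"z":0,"rx":0,"ry":0,"rz":0},
  {"x":0,"y":0,"z":0,"rx":0,"ry":0,"rz":0},
])

```text
clock: 5.03
position: [0.4809, -0.3226, 0.3101]
ee_rot: [-1.566, -0.051, 0.061]
force: [0.1, -0.4, -1.7]
width: 0.144
```

Run:
```python
from h import *
st(); plan([.525,-.035,.31],0.0,10)
```

```text
5.03 p [ 0.4809 -0.3226  0.3101] x [ 0.997  0.071 -0.006] y [-0.007  0.004 -1.   ] F [ 0.07 -0.45 -1.71] T [-0.021 -0.092  0.021] w 0.144
[0.64 0.01 2.84] [-0.     0.007 -0.001]
[0.62 0.01 2.84] [-0.     0.007 -0.001]
[0.6  0.01 2.85] [-0.     0.007 -0.001]
[0.58 0.01 2.85] [-0.     0.007 -0.001]
[0.56 0.01 2.85] [-0.     0.007 -0.001]
[0.54 0.01 2.86] [-0.     0.007 -0.001]
[0.52 0.   2.86] [-0.     0.007 -0.001]
[0.5  0.   2.87] [-0.     0.007 -0.001]
[0.48 0.   2.87] [-0.     0.007 -0.001]
[0.46 0.   2.87] [-0.     0.007 -0.001]
```

Request:
move_arm([
  {"x":0.3,"y":0,"z":1.5,"rx":0,"ry":0,"rz":0},
  {"x":0.5,"y":0,"z":2.8,"rx":0,"ry":0,"rz":0},
  {"x":0.5,"y":0,"z":3,"rx":0,"ry":0,"rz":0},
  {"x":0.6,"y":0,"z":3,"rx":0,"ry":0,"rz":0},
  {"x":0.6,"y":0,"z":3,"rx":0,"ry":0,"rz":0},
  {"x":0.6,"y":0,"z":3,"rx":0,"ry":0,"rz":0},
  {"x":0.6,"y":0,"z":3,"rx":0,"ry":0,"rz":0},
  {"x":0.6,"y":0,"z":3,"rx":0,"ry":0,"rz":0},
  {"x":0.6,"y":0,"z":2.5,"rx":0,"ry":0,"rz":0},
  {"x":0.4,"y":0,"z":1.5,"rx":0,"ry":0,"rz":0},
  {"x":0,"y":0,"z":0,"rx":0,"ry":0,"rz":0},
  {"x":0,"y":0,"z":0,"rx":0,"ry":0,"rz":0},
])

```text
clock: 6.52
position: [0.5099, -0.037, 0.3019]
ee_rot: [-1.558, -0.045, 0.079]
force: [-0.4, -1.1, -1.6]
width: 0.148
```

Run:
```python
from h import *
st(); plan([.5315,-.008,.31],0.07,1)
for n in C: cv2.imwrite(f"pics/{n}5.png",arm.get_image(n))
```

```text
6.53 p [ 0.5099 -0.037   0.3019] x [ 0.997  0.079 -0.021] y [-0.022  0.011 -1.   ] F [-0.44 -1.07 -1.61] T [-0.06  -0.117 -0.002] w 0.148
[ 2.36 -0.83  2.73] [-0.013  0.009 -0.021]
```

View pics/side5.png

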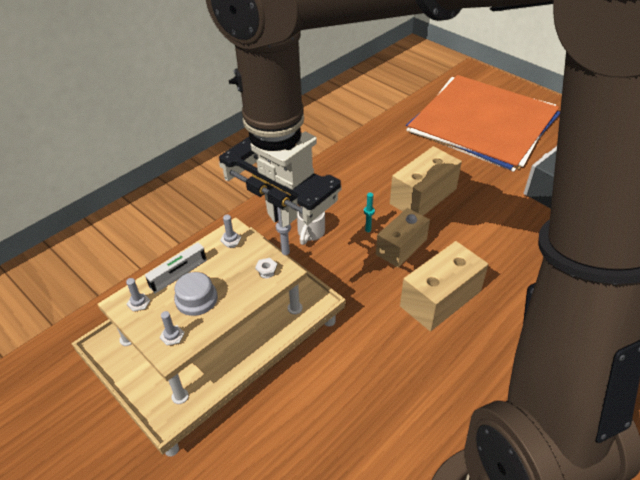

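The pin is held (side px 284,225-250) and the block's left hole is empty. Now I straighten the tool and go over the bore.

Request:
move_arm([
  {"x":1.0,"y":-0.2,"z":1.4,"rx":-0.013,"ry":0.009,"rz":-0.021},
  {"x":0.8,"y":0,"z":1.0,"rx":0,"ry":0,"rz":0},
  {"x":0,"y":0,"z":0,"rx":0,"ry":0,"rz":0},
  {"x":0,"y":0,"z":0,"rx":0,"ry":0,"rz":0},
])

```text
clock: 7.12
position: [0.5266, -0.0151, 0.3035]
ee_rot: [-1.571, -0.049, 0.051]
force: [-0.1, -0.4, -1.9]
width: 0.139
```

Run:
```python
from h import *
st(); plan([.5306,-.0076,.295],0.07,1)
```

```text
7.12 p [ 0.5266 -0.0151  0.3035] x [ 0.998  0.064 -0.001] y [-0.001 -0.001 -1.   ] F [-0.07 -0.35 -1.93] T [-0.015 -0.096 -0.037] w 0.139
[0.44 0.85 0.72] [ 0.001 -0.006 -0.001]
```

Request:
move_arm([
  {"x":0.43,"y":0.3,"z":0.72,"rx":0,"ry":0,"rz":0},
  {"x":0,"y":0,"z":0,"rx":0,"ry":0,"rz":0},
  {"x":0,"y":0.5,"z":0,"rx":0,"ry":0,"rz":0},
  {"x":0,"y":0,"z":0,"rx":0,"ry":0,"rz":0},
])

```text
clock: 7.62
position: [0.5303, -0.0082, 0.2945]
ee_rot: [-1.572, -0.047, 0.051]
force: [0.1, -0.4, -1.8]
width: 0.143
```

Run:
```python
from h import *
st(); plan([.5306,-.0076,.295],0.07,1)
for n in C: cv2.imwrite(f"pics/{n}6.png",arm.get_image(n))
s=cv2.imread("pics/side6.png");t=cv2.imread("pics/top6.png")
cv2.imwrite("pics/m6.png",np.hstack([cv2.resize(s[200:300,220:320],(400,400),interpolation=cv2.INTER_CUBIC),cv2.resize(t[190:290,180:280],(400,400))]))
p=arm.observe()["position"]
print(proj("side",[p-[0,0,.092],[.5306,-.0076,.184]]))
```

```text
7.62 p [ 0.5303 -0.0082  0.2945] x [ 0.998  0.062 -0.002] y [-0.002 -0.002 -1.   ] F [ 0.06 -0.37 -1.77] T [ 0.029 -0.123  0.03 ] w 0.143
[ 0.03 -0.05  0.06] [ 0.001 -0.008 -0.002]
[[264.81410179 257.04427847]
 [265.43896722 264.56662292]]
```

View pics/m6.png

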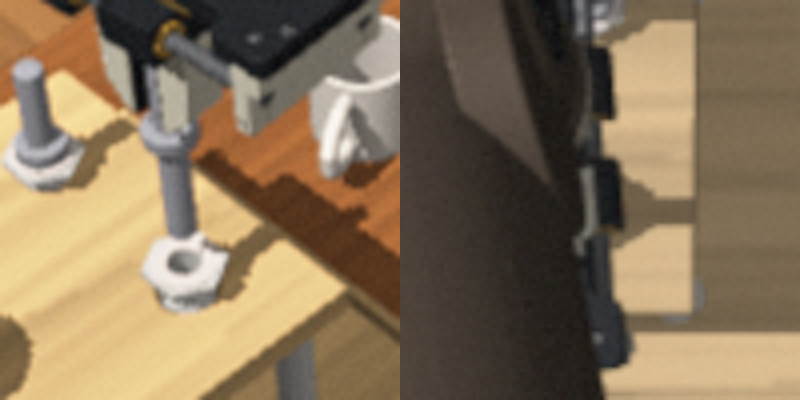

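The pin's lower end, at about side px (265.4,258), is in line with the bore at (266,265.4). The residual from the prediction is the same for both, so they are aligned in this view. I'll descend gently and watch the force: rim contact is expected near TCP z 0.276, stub contact near 0.251.

Request:
move_arm([
  {"x":0.03,"y":0.5,"z":0.06,"rx":0,"ry":0,"rz":0},
  {"x":0,"y":0.4,"z":0,"rx":0,"ry":0,"rz":0},
  {"x":0,"y":0.3,"z":0,"rx":0,"ry":0,"rz":0},
  {"x":0,"y":0,"z":0,"rx":0,"ry":0,"rz":0},
])

```text
clock: 8.22
position: [0.5307, -0.0077, 0.2821]
ee_rot: [-1.572, -0.048, 0.05]
force: [-0.3, 0.5, -1.1]
width: 0.146
```

Run:
```python
from h import *
st(); plan([.5306,-.0076,.275],0.06,1)
```

```text
8.22 p [ 0.5307 -0.0077  0.2821] x [ 0.998  0.062 -0.002] y [-0.002 -0.002 -1.   ] F [-0.28  0.51 -1.12] T [ 0.003 -0.065 -0.034] w 0.146
[-0.01  0.71  0.01] [ 0.002  0.002 -0.002]
```

Request:
move_arm([
  {"x":0,"y":0.2,"z":0,"rx":0,"ry":0,"rz":0},
  {"x":0,"y":0.2,"z":0,"rx":0,"ry":0,"rz":0},
  {"x":0,"y":0.15,"z":0,"rx":0,"ry":0,"rz":0},
])

```text
clock: 8.6
position: [0.5309, -0.0077, 0.2765]
ee_rot: [-1.572, -0.048, 0.05]
force: [0.9, -0.5, -1.1]
width: 0.139
```

Request:
move_arm([
  {"x":0,"y":0.15,"z":0,"rx":0,"ry":0,"rz":0},
  {"x":0,"y":0.15,"z":0,"rx":0,"ry":0,"rz":0},
])

```text
clock: 8.85
position: [0.5309, -0.0077, 0.2733]
ee_rot: [-1.572, -0.048, 0.05]
force: [0.4, 0.1, -1.7]
width: 0.139
```

Request:
move_arm([
  {"x":0,"y":0.15,"z":0,"rx":0,"ry":0,"rz":0},
  {"x":0,"y":0.15,"z":0,"rx":0,"ry":0,"rz":0},
])

```text
clock: 9.1
position: [0.5308, -0.0076, 0.2701]
ee_rot: [-1.572, -0.048, 0.05]
force: [0.3, -0.5, -1.0]
width: 0.142
```

Request:
move_arm([
  {"x":0,"y":0.15,"z":0,"rx":0,"ry":0,"rz":0},
  {"x":0,"y":0.15,"z":0,"rx":0,"ry":0,"rz":0},
])

```text
clock: 9.35
position: [0.5308, -0.0076, 0.267]
ee_rot: [-1.572, -0.048, 0.05]
force: [-0.2, -0.2, -1.7]
width: 0.144
```

Run:
```python
from h import *
st()
cv2.imwrite("pics/side7.png",arm.get_image("side"))
s=cv2.imread("pics/side7.png")
cv2.imwrite("pics/m7.png",cv2.resize(s[200:300,220:320],(600,600),interpolation=cv2.INTER_CUBIC))
```

```text
9.35 p [ 0.5308 -0.0076  0.267 ] x [ 0.998  0.062 -0.001] y [-0.001 -0.002 -1.   ] F [-0.19 -0.15 -1.73] T [ 0.031 -0.021 -0.053] w 0.144
```

View pics/m7.png

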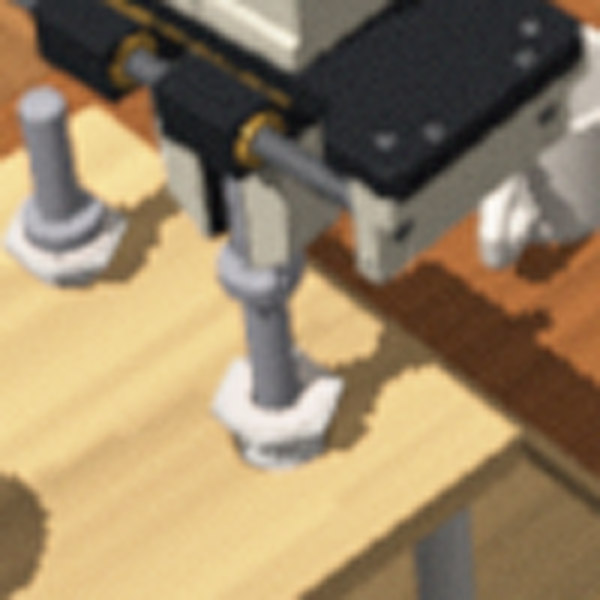

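The pin is at the mouth and looks to be entering, with its shank meeting the hole at crop px (275,400). There is no contact force. I'll continue slowly.

Request:
move_arm([
  {"x":0,"y":0.15,"z":0,"rx":0,"ry":0,"rz":0},
  {"x":0,"y":0.15,"z":0,"rx":0,"ry":0,"rz":0},
])

```text
clock: 9.65
position: [0.5308, -0.0076, 0.2636]
ee_rot: [-1.572, -0.048, 0.05]
force: [0.2, -0.0, -1.3]
width: 0.141
```

Request:
move_arm([
  {"x":0,"y":0.15,"z":0,"rx":0,"ry":0,"rz":0},
  {"x":0,"y":0.15,"z":0,"rx":0,"ry":0,"rz":0},
])

```text
clock: 9.9
position: [0.5308, -0.0076, 0.2604]
ee_rot: [-1.572, -0.048, 0.05]
force: [0.2, 0.1, -1.3]
width: 0.139
```

Request:
move_arm([
  {"x":0,"y":0.15,"z":0,"rx":0,"ry":0,"rz":0},
  {"x":0,"y":0.15,"z":0,"rx":0,"ry":0,"rz":0},
])

```text
clock: 10.15
position: [0.5308, -0.0076, 0.2571]
ee_rot: [-1.572, -0.048, 0.05]
force: [0.1, 1.1, -0.2]
width: 0.141
```

Request:
move_arm([
  {"x":0,"y":0.15,"z":0,"rx":0,"ry":0,"rz":0},
  {"x":0,"y":0.1,"z":0,"rx":0,"ry":0,"rz":0},
])

```text
clock: 10.4
position: [0.5308, -0.0076, 0.2544]
ee_rot: [-1.572, -0.048, 0.05]
force: [0.2, 0.1, -1.4]
width: 0.141
```

The lower end is at 0.162, below any possible mouth height, so it is in the bore. The stub should come next.

Request:
move_arm([
  {"x":0,"y":0.1,"z":0,"rx":0,"ry":0,"rz":0},
  {"x":0,"y":0.1,"z":0,"rx":0,"ry":0,"rz":0},
])

```text
clock: 10.65
position: [0.5308, -0.0076, 0.2523]
ee_rot: [-1.572, -0.048, 0.05]
force: [-0.4, 0.6, -1.5]
width: 0.14
```

Request:
move_arm([
  {"x":0,"y":0.1,"z":0,"rx":0,"ry":0,"rz":0},
  {"x":0,"y":0.1,"z":0,"rx":0,"ry":0,"rz":0},
])

```text
clock: 10.9
position: [0.5312, -0.0075, 0.2517]
ee_rot: [-1.572, -0.049, 0.049]
force: [-3.4, 0.4, 9.7]
width: 0.141
```

Request:
move_arm([
  {"x":0,"y":0.1,"z":0,"rx":0,"ry":0,"rz":0},
  {"x":0,"y":0.1,"z":0,"rx":0,"ry":0,"rz":0},
])

```text
clock: 11.15
position: [0.5312, -0.0073, 0.2514]
ee_rot: [-1.573, -0.05, 0.048]
force: [-4.7, -0.6, 9.2]
width: 0.139
```

Run:
```python
from h import *
st()
```

```text
11.15 p [ 0.5312 -0.0073  0.2514] x [0.998 0.062 0.001] y [ 0.001 -0.002 -1.   ] F [-4.68 -0.59  9.2 ] T [-0.165  1.106 -0.03 ] w 0.139
```

The stub is felt at TCP 0.252 and resists with about 11 N. There is a small side load of -4.7 N in x, so I'll ease toward -x and push a little harder.

Request:
move_arm([
  {"x":-0.04,"y":0.13,"z":0,"rx":0,"ry":0,"rz":0},
  {"x":-0.04,"y":0.13,"z":0,"rx":0,"ry":0,"rz":0},
])

```text
clock: 11.4
position: [0.531, -0.0071, 0.2508]
ee_rot: [-1.573, -0.052, 0.046]
force: [-2.7, -0.0, 8.7]
width: 0.147
```

Run:
```python
from h import *
st()
```

```text
11.4 p [ 0.531  -0.0071  0.2508] x [0.998 0.062 0.003] y [ 0.004 -0.003 -1.   ] F [-2.66 -0.02  8.73] T [-0.128  0.655 -0.027] w 0.147
```

Request:
move_arm([
  {"x":-0.03,"y":0.18,"z":0,"rx":0,"ry":0,"rz":0.003},
  {"x":-0.03,"y":0.18,"z":0,"rx":0,"ry":0,"rz":0.003},
  {"x":-0.02,"y":0.18,"z":0,"rx":0,"ry":0,"rz":0},
])

```text
clock: 11.78
position: [0.5313, -0.0069, 0.2489]
ee_rot: [-1.574, -0.05, 0.047]
force: [-3.5, -0.1, 9.3]
width: 0.142
```

Run:
```python
from h import *
st();plan([.5308,-.0076,.25],0.062,1)
```

```text
11.78 p [ 0.5313 -0.0069  0.2489] x [0.998 0.062 0.002] y [ 0.002 -0.004 -1.   ] F [-3.55 -0.13  9.29] T [-0.101  0.958 -0.03 ] w 0.142
[-0.05 -0.11 -0.07] [0.004 0.    0.002]
```

Request:
move_arm([
  {"x":-0.05,"y":0.2,"z":-0.05,"rx":0.004,"ry":0,"rz":0.002},
  {"x":-0.04,"y":0.2,"z":-0.03,"rx":0,"ry":0,"rz":0.001},
  {"x":-0.04,"y":0.2,"z":-0.01,"rx":0,"ry":0,"rz":0.001},
  {"x":-0.04,"y":0.2,"z":-0.01,"rx":0,"ry":0,"rz":0.001},
])

```text
clock: 12.28
position: [0.5311, -0.0073, 0.2452]
ee_rot: [-1.571, -0.051, 0.047]
force: [-3.3, -0.4, 9.9]
width: 0.141
```

Run:
```python
from h import *
st();plan([.5308,-.0076,.25],0.062,1)
```

```text
12.28 p [ 0.5311 -0.0073  0.2452] x [0.998 0.062 0.002] y [ 0.002 -0.001 -1.   ] F [-3.27 -0.4   9.85] T [-0.04   0.748  0.04 ] w 0.141
[-0.03 -0.48 -0.03] [0.001 0.    0.002]
```

Request:
move_arm([
  {"x":-0.04,"y":0.2,"z":-0.03,"rx":0.001,"ry":0,"rz":0.002},
  {"x":-0.04,"y":0.2,"z":-0.01,"rx":0,"ry":0,"rz":0.001},
  {"x":-0.04,"y":0.2,"z":-0.01,"rx":0,"ry":0,"rz":0.001},
  {"x":-0.04,"y":0.2,"z":-0.01,"rx":0,"ry":0,"rz":0.001},
  {"x":-0.04,"y":0.2,"z":-0.01,"rx":0,"ry":0,"rz":0.001},
])

```text
clock: 12.9
position: [0.531, -0.0073, 0.241]
ee_rot: [-1.571, -0.052, 0.046]
force: [-4.6, -0.7, 11.7]
width: 0.138
```

Run:
```python
from h import *
st();plan([.5308,-.0076,.25],0.062,1)
```

```text
12.9 p [ 0.531  -0.0073  0.241 ] x [0.998 0.062 0.003] y [ 0.004 -0.001 -1.   ] F [-4.57 -0.65 11.68] T [-0.048  0.828 -0.051] w 0.138
[-0.02 -0.9  -0.03] [0.001 0.    0.003]
```

Request:
move_arm([
  {"x":-0.05,"y":0.2,"z":-0.03,"rx":0.001,"ry":0,"rz":0.003},
  {"x":-0.05,"y":0.2,"z":-0.01,"rx":0,"ry":0,"rz":0.002},
  {"x":-0.05,"y":0.2,"z":-0.01,"rx":0,"ry":0,"rz":0.002},
  {"x":-0.05,"y":0.2,"z":-0.01,"rx":0,"ry":0,"rz":0.002},
])

```text
clock: 13.4
position: [0.5308, -0.0073, 0.2372]
ee_rot: [-1.571, -0.049, 0.049]
force: [-3.2, 0.4, 4.0]
width: 0.139
```

Run:
```python
from h import *
st();plan([.5308,-.0076,.25],0.062,1)
cv2.imwrite("pics/side8.png",arm.get_image("side"))
s=cv2.imread("pics/side8.png")
cv2.imwrite("pics/m8.png",cv2.resize(s[200:330,220:350],(600,600),interpolation=cv2.INTER_CUBIC))
```

```text
13.4 p [ 0.5308 -0.0073  0.2372] x [0.998 0.062 0.001] y [ 0.001 -0.001 -1.   ] F [-3.24  0.44  4.05] T [ 0.138  0.696 -0.01 ] w 0.139
[-0.   -1.28 -0.03] [0.001 0.    0.001]
```

View pics/m8.png

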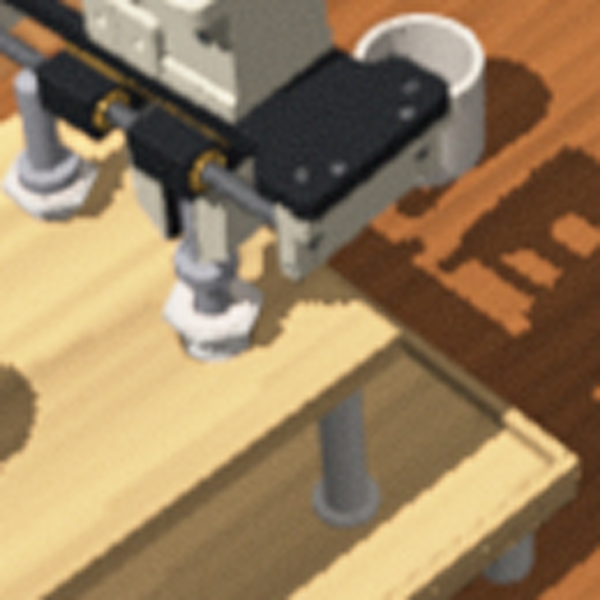

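The force fell to 4 N, so the stub has probably been released with the pin end at about 0.145. That puts the mouth near 0.182 and home near TCP 0.218. I'll keep pushing the shank through the springs.

Request:
move_arm([
  {"x":-0.04,"y":0.18,"z":-0.02,"rx":0.001,"ry":0,"rz":0.001},
  {"x":-0.04,"y":0.18,"z":-0.01,"rx":0,"ry":0,"rz":0.001},
  {"x":-0.04,"y":0.18,"z":-0.01,"rx":0,"ry":0,"rz":0.001},
])

```text
clock: 13.82
position: [0.5302, -0.0072, 0.2328]
ee_rot: [-1.57, -0.049, 0.05]
force: [-2.1, 0.5, 5.3]
width: 0.141
```

Run:
```python
from h import *
st();plan([.5308,-.0076,.25],0.062,1)
```

```text
13.82 p [ 0.5302 -0.0072  0.2328] x [ 0.998  0.063 -0.   ] y [-0.  0. -1.] F [-2.14  0.49  5.29] T [ 0.062  0.276 -0.03 ] w 0.141
[ 0.05 -1.72 -0.04] [-0.     0.001 -0.   ]
```

Request:
move_arm([
  {"x":-0.02,"y":0.2,"z":-0.01,"rx":0,"ry":0,"rz":0.001},
  {"x":-0.02,"y":0.2,"z":-0.01,"rx":0,"ry":0,"rz":0.001},
  {"x":-0.02,"y":0.2,"z":-0.01,"rx":0,"ry":0,"rz":0.001},
])

```text
clock: 14.2
position: [0.5303, -0.0072, 0.2278]
ee_rot: [-1.57, -0.048, 0.05]
force: [-2.2, 1.4, 5.3]
width: 0.139
```

Run:
```python
from h import *
st();plan([.5308,-.0076,.25],0.062,1)
```

```text
14.2 p [ 0.5303 -0.0072  0.2278] x [ 0.998  0.063 -0.001] y [-0.001  0.    -1.   ] F [-2.21  1.43  5.3 ] T [0.093 0.424 0.033] w 0.139
[ 0.04 -2.22 -0.04] [-0.     0.001 -0.001]
```

Request:
move_arm([
  {"x":-0.02,"y":0.15,"z":-0.01,"rx":0,"ry":0,"rz":0},
  {"x":-0.02,"y":0.15,"z":-0.01,"rx":0,"ry":0,"rz":0},
  {"x":-0.02,"y":0.15,"z":-0.01,"rx":0,"ry":0,"rz":0},
])

```text
clock: 14.58
position: [0.5302, -0.0073, 0.2239]
ee_rot: [-1.57, -0.049, 0.049]
force: [-1.7, -0.4, 5.6]
width: 0.144
```

Request:
move_arm([
  {"x":-0.02,"y":0.12,"z":-0.01,"rx":0,"ry":0,"rz":0},
  {"x":-0.02,"y":0.12,"z":-0.01,"rx":0,"ry":0,"rz":0},
])

```text
clock: 14.82
position: [0.5301, -0.0073, 0.2217]
ee_rot: [-1.57, -0.05, 0.049]
force: [-1.8, -0.3, 4.1]
width: 0.142
```

Request:
move_arm([
  {"x":-0.02,"y":0.12,"z":-0.01,"rx":0,"ry":0,"rz":0},
  {"x":-0.02,"y":0.12,"z":-0.01,"rx":0,"ry":0,"rz":0},
])

```text
clock: 15.08
position: [0.5301, -0.0073, 0.2195]
ee_rot: [-1.569, -0.051, 0.048]
force: [-1.5, 0.6, 5.7]
width: 0.139
```

Run:
```python
from h import *
st();plan([.5308,-.0076,.25],0.062,1)
```

```text
15.07 p [ 0.5301 -0.0073  0.2195] x [0.998 0.063 0.002] y [ 0.002  0.001 -1.   ] F [-1.52  0.59  5.66] T [ 0.191  0.345 -0.   ] w 0.139
[ 0.08 -3.05 -0.03] [-0.001  0.001  0.002]
```

Request:
move_arm([
  {"x":-0.01,"y":0.1,"z":0,"rx":0,"ry":0,"rz":0.002},
])

```text
clock: 15.2
position: [0.5301, -0.0073, 0.2186]
ee_rot: [-1.569, -0.05, 0.049]
force: [-1.4, 1.1, 7.8]
width: 0.144
```

Request:
move_arm([
  {"x":-0.01,"y":0.1,"z":0,"rx":0,"ry":0,"rz":0},
])

```text
clock: 15.32
position: [0.5302, -0.0072, 0.2182]
ee_rot: [-1.569, -0.05, 0.049]
force: [-4.8, -0.1, 14.8]
width: 0.139
```

Request:
move_arm([
  {"x":-0.01,"y":0.1,"z":0,"rx":0,"ry":0,"rz":0},
])

```text
clock: 15.45
position: [0.5303, -0.0072, 0.218]
ee_rot: [-1.57, -0.05, 0.048]
force: [-6.7, -0.8, 17.7]
width: 0.144
```

Request:
move_arm([
  {"x":-0.01,"y":0.1,"z":0,"rx":0,"ry":0,"rz":0},
])

```text
clock: 15.58
position: [0.5303, -0.0072, 0.218]
ee_rot: [-1.57, -0.051, 0.048]
force: [-5.5, 0.2, 16.0]
width: 0.145
```

There is a sharp rise to 18 N at TCP 0.218, exactly the expected home height. One gentle seating press to about 20 N, then look.

Request:
move_arm([
  {"x":-0.03,"y":0.13,"z":0,"rx":0,"ry":0,"rz":0.001},
  {"x":-0.03,"y":0.13,"z":0,"rx":0,"ry":0,"rz":0.001},
])

```text
clock: 15.82
position: [0.5302, -0.0071, 0.218]
ee_rot: [-1.571, -0.051, 0.048]
force: [-5.8, 0.6, 18.1]
width: 0.144
```

Run:
```python
from h import *
st();plan([.5308,-.0076,.25],0.062,1)
cv2.imwrite("pics/side9.png",arm.get_image("side"))
s=cv2.imread("pics/side9.png")
cv2.imwrite("pics/m9.png",cv2.resize(s[200:330,220:350],(600,600),interpolation=cv2.INTER_CUBIC))
```

```text
15.82 p [ 0.5302 -0.0071  0.218 ] x [0.998 0.063 0.002] y [ 0.002 -0.001 -1.   ] F [-5.78  0.65 18.13] T [-0.045  1.361  0.049] w 0.144
[ 0.06 -3.2  -0.05] [0.001 0.001 0.002]
```

View pics/m9.png

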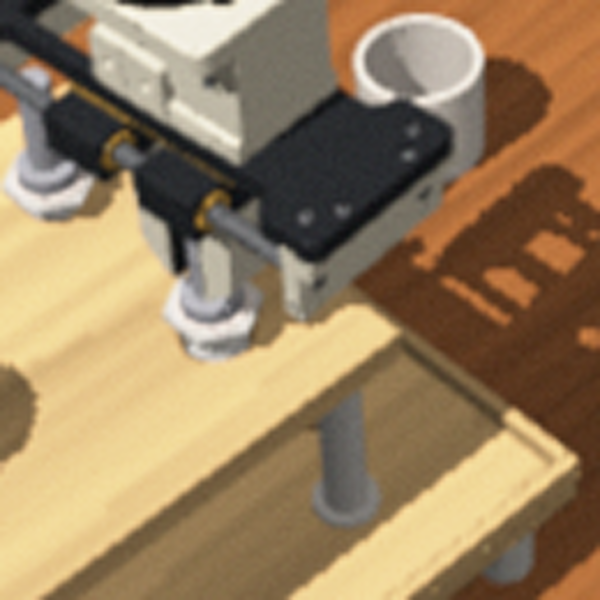

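The collar sits on the flange at crop px (210,305). Release, then rise.

Request:
move_arm([
  {"x":0,"y":0,"z":0,"rx":0,"ry":0,"rz":0},
])

```text
clock: 16.0
position: [0.5301, -0.0072, 0.2183]
ee_rot: [-1.571, -0.051, 0.048]
force: [-1.2, -0.3, 0.6]
width: 0.141
```

Request:
move_arm([
  {"x":0,"y":0,"z":0,"rx":0,"ry":0,"rz":0},
  {"x":0,"y":0,"z":0,"rx":0,"ry":0,"rz":0},
  {"x":0,"y":0,"z":0,"rx":0,"ry":0,"rz":0},
  {"x":0,"y":0,"z":0,"rx":0,"ry":0,"rz":0},
], jaw=5)

```text
clock: 16.5
position: [0.5301, -0.0078, 0.2171]
ee_rot: [-1.572, -0.05, 0.048]
force: [0.4, -0.3, -0.4]
width: 0.518
```

Run:
```python
from h import *
st()
```

```text
16.5 p [ 0.5301 -0.0078  0.2171] x [0.998 0.062 0.001] y [ 0.001 -0.001 -1.   ] F [ 0.45 -0.31 -0.38] T [ 0.041 -0.056 -0.046] w 0.518
```

Rise straight up, then move back toward -y to clear the camera view.

Request:
move_arm([
  {"x":0,"y":-2,"z":0,"rx":0,"ry":0,"rz":0},
  {"x":0,"y":-2.5,"z":0,"rx":0,"ry":0,"rz":0},
  {"x":0,"y":-3,"z":0,"rx":0,"ry":0,"rz":0},
  {"x":0,"y":-3,"z":0,"rx":0,"ry":0,"rz":0},
  {"x":0,"y":0,"z":-3,"rx":0,"ry":0,"rz":0},
  {"x":0,"y":0,"z":-4,"rx":0,"ry":0,"rz":0},
  {"x":0,"y":0,"z":-4,"rx":0,"ry":0,"rz":0},
  {"x":0,"y":0,"z":-4,"rx":0,"ry":0,"rz":0},
  {"x":0,"y":0,"z":-4,"rx":0,"ry":0,"rz":0},
  {"x":0,"y":0,"z":-2,"rx":0,"ry":0,"rz":0},
  {"x":0,"y":0,"z":0,"rx":0,"ry":0,"rz":0},
])

```text
clock: 17.88
position: [0.544, -0.2217, 0.3248]
ee_rot: [-1.571, -0.052, 0.051]
force: [-0.3, 0.3, -0.4]
width: 0.544
```

Run:
```python
from h import *
st()
for n in C: cv2.imwrite(f"pics/{n}10.png",arm.get_image(n))
s=cv2.imread("pics/side10.png");t=cv2.imread("pics/top10.png")
cv2.imwrite("pics/m10.png",np.hstack([cv2.resize(s[200:460,70:350],(420,390),interpolation=cv2.INTER_CUBIC),cv2.resize(t[150:300,80:300],(380,260))[:, :] if 0 else cv2.resize(t[150:300,80:300],(380,390))]))
```

```text
17.88 p [ 0.544  -0.2217  0.3248] x [0.998 0.066 0.001] y [ 0.001 -0.    -1.   ] F [-0.3   0.28 -0.4 ] T [ 0.012 -0.079  0.086] w 0.544
```

View pics/m10.png

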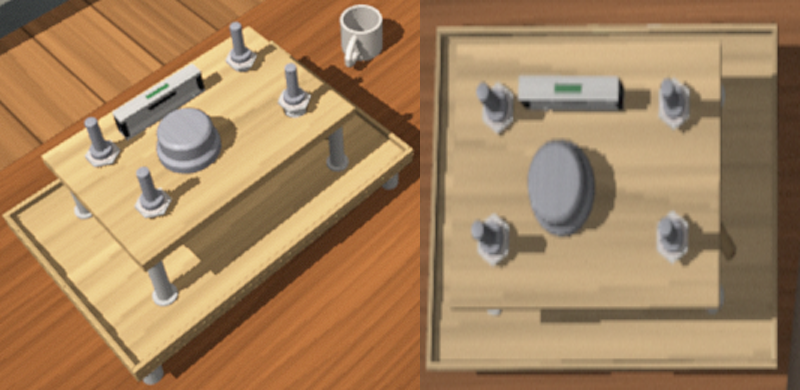

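All four pins stand alike. A stub-like shape shows at the edge of the upper board, at combined px (728,245). I'll check it closely and for motion.

Run:
```python
from h import *
t=cv2.imread("pics/top10.png");t2=arm.get_image("top");s=arm.get_image("side")
f=lambda im:cv2.resize(im,(400,300),interpolation=cv2.INTER_CUBIC)
cv2.imwrite("pics/m11.png",np.vstack([np.hstack([f(t[220:265,215:275]),f(t2[220:265,215:275])]),np.hstack([f(s[225:285,225:305]),f(cv2.imread('pics/top0.png')[220:265,215:275])])]))
```

```text
(no output)
```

View pics/m11.png

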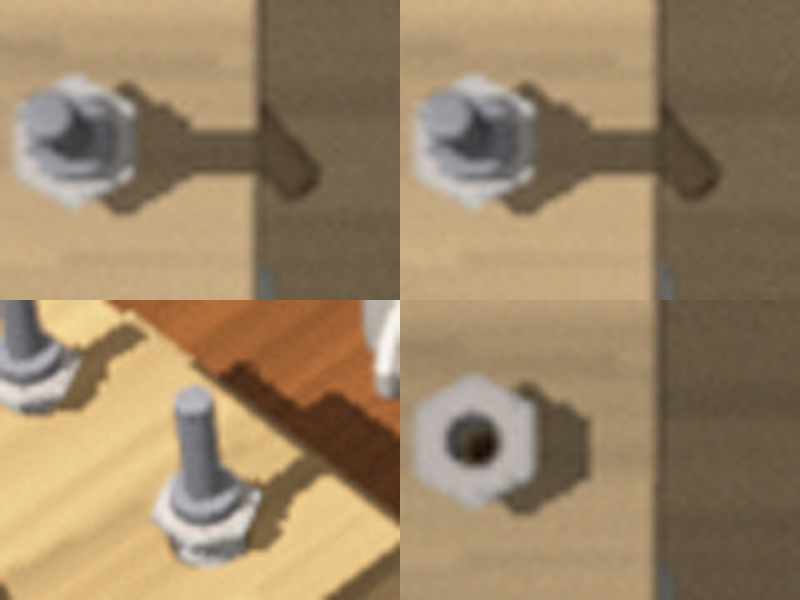

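Request:
move_arm([
  {"x":0,"y":0,"z":0,"rx":0,"ry":0,"rz":0},
  {"x":0,"y":0,"z":0,"rx":0,"ry":0,"rz":0},
  {"x":0,"y":0,"z":0,"rx":0,"ry":0,"rz":0},
  {"x":0,"y":0,"z":0,"rx":0,"ry":0,"rz":0},
  {"x":0,"y":0,"z":0,"rx":0,"ry":0,"rz":0},
  {"x":0,"y":0,"z":0,"rx":0,"ry":0,"rz":0},
  {"x":0,"y":0,"z":0,"rx":0,"ry":0,"rz":0},
  {"x":0,"y":0,"z":0,"rx":0,"ry":0,"rz":0},
])

```text
clock: 19.08
position: [0.5448, -0.2159, 0.3259]
ee_rot: [-1.57, -0.06, 0.057]
force: [-0.2, -0.8, 0.4]
width: 0.546
```

Run:
```python
from h import *
a=cv2.imread("pics/top10.png")[220:265,252:275].astype(float);b=arm.get_image("top")[220:265,252:275].astype(float)
print("diff max/mean",abs(a-b).max(),abs(a-b).mean(), "shift",cv2.phaseCorrelate(a.mean(2),b.mean(2)))
# stub right end px
print("stub end", onz("top",(215+318/400*60-.5,220+175/300*45),.0675), "bore",[.5306,-.0076])
# pin top seen vs predicted
uv=(225+195/5,225+397/5-0)
print("pin top side px",uv,"pred",proj("side",[.5305,-.0074,.182+.053]))
```

```text
diff max/mean 10.0 1.8998389694041868 shift ((-0.03251027439481646, 0.6125294601915101), 1.0479741623140977)
stub end [ 0.53396938 -0.06624554  0.0675    ] bore [0.5306, -0.0076]
pin top side px (264.0, 304.4) pred [262.94745204 244.47547742]
```

The pin top is at row 225+(397-300)/5 = 244.4 against 244.5 predicted, so it is fully seated (the printed 304.4 used the wrong crop offset). The stub patch gives a doubtful 0.6 px shift, so I'll check once more that it is at rest.

Run:
```python
from h import *
a=cv2.imread("pics/top10.png");b=arm.get_image("top")
f=lambda im:cv2.resize(im[220:265,215:275],(400,300),interpolation=cv2.INTER_CUBIC)
cv2.imwrite("pics/m12.png",np.hstack([f(a),f(b)]))
A=a[225:262,256:268].mean(2)
best=[(dy,dx,round(abs(A-b[225+dy:262+dy,256+dx:268+dx].mean(2)).mean(),2)) for dy in(-1,0,1) for dx in(-1,0,1)];print(best)
```

```text
[(-1, -1, np.float64(3.05)), (-1, 0, np.float64(3.14)), (-1, 1, np.float64(3.63)), (0, -1, np.float64(3.12)), (0, 0, np.float64(1.83)), (0, 1, np.float64(3.0)), (1, -1, np.float64(3.99)), (1, 0, np.float64(3.12)), (1, 1, np.float64(3.11))]
```

View pics/m12.png

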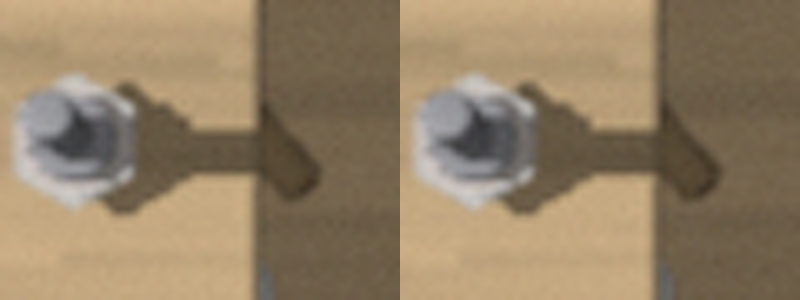

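The stub is in the same place 1.3 s later, with the best match at zero shift, so it is at rest on the lower tier. Handing in.

```bash
python3 -c "
from cell import arm
print(arm.sign_off())"
```

```text
the job is handed in; nothing more can be done
None
```

I drew the new steel pin from the smallest spares block, drove the stub out through the sleeve, pressed the pin home and released it. I handed the job in at about 19 s of the 58 s allowed; no verdict is reported.

- **Feel:** The pin touched the stub at a pin-end height of about 0.160 m. The stub resisted with about 11–13 N, and the force dropped when it let go. Drag on the shank was about 6–7 N. Home showed as a sharp rise to about 18 N with the mouth at about 0.182 m. The highest push I read was about 20 N.
- **Pin:** The released pin looks like the other three, and its top is at image row 244.4 against 244.5 predicted for fully home. I inferred that the collar bears on the sleeve from the force rise, the height and the picture; I did not measure it after letting go.
- **Stub:** It lies on the lower tier, partly under the upper board, at about x 0.53, y -0.06. Pictures about 1.3 s apart match best at zero shift.
- **Other objects:** The weight, level and cup looked undisturbed in the last pictures. I did not look closely at the plug again after drawing the pin; it was still in its hole in the picture taken just afterwards.
- **Failed or disagreed:**
  - The first move call was refused for missing keys.
  - Early free moves missed their targets by up to about 13 mm and were corrected.
  - One phase-correlation check suggested a 0.6 px stub shift, which a direct comparison did not confirm.

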